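Fetch the hardener tin from behind the spray cans

TASK

The small green hardener tin stands at the back of the wooden rack behind three spray cans. First move all three cans out of the way so they stand upright in the grey tray, then put the hardener tin in the middle of the scale's round pan, and then put every can back upright on the spot where that same can stood at the start. Do not knock anything over and leave the tape roll, the brush and the big yellow paint tin alone.

Things in the scene. Friction and masses are not known exactly. Their poses are not given: they have to be found in the camera images.
- hardener: short green tin with steel rim and red spot on the lid, 58 mm diameter, 45 mm tall, about 200 g; the thing to fetch. Origin: centre of its underside, z up
- can_orange: orange spray can (body and cap orange, pale paper band), upright, 140 mm tall, 180 g nominal. Body 54 mm diameter up to 96 mm; straight cap 46 mm diameter from 102 to 140 mm above its base, the place to grip it. Origin: centre of its underside, z up. Starts on one of the rack's three front spots
- can_blue: blue spray can (body and cap blue, pale paper band), upright, 140 mm tall, 180 g nominal. Body 54 mm diameter up to 96 mm; straight cap 46 mm diameter from 102 to 140 mm above its base, the place to grip it. Origin: centre of its underside, z up. Starts on one of the rack's three front spots
- can_white: white spray can (body and cap white, pale paper band), upright, 140 mm tall, 180 g nominal. Body 54 mm diameter up to 96 mm; straight cap 46 mm diameter from 102 to 140 mm above its base, the place to grip it. Origin: centre of its underside, z up. Starts on one of the rack's three front spots
- rack: fixed wooden rack: floor 12 mm above the bench, x -90 to +110, y -120 to +120 mm; rims 18 mm above the floor along the sides (inner faces y = +-110) and back (x = +100), open at the front (-x). Origin on the bench, z up. Pale marks at (-34, 0), (-2, +55.4), (-2, -55.4) mm hold the cans in no fixed order; black mark at (+30, 0) under the tin, 64 mm from each can's centre
- tray: fixed grey open tray, the side area: 270 x 150 mm outside (x by y), walls 5 mm thick, 16 mm high, floor 5 mm above the bench. Origin: centre of its underside, on the bench, x along its length. Empty at the start; to the robot's left or right
- scale: fixed white paint-mixing scale, its box x -120 to +80, y -85 to +85 mm and 32 mm high, with a round steel pan 132 mm in diameter whose flat top is 44 mm above the bench, and a dark ring (72 mm diameter) marking the pan's middle. Origin: on the bench, right under the middle of the pan, z up; the tray is on the other side of the rack
- tape: bystander: blue tape roll lying flat, 90 mm diameter, 25 mm high. Origin: centre of its underside. Leave alone
- brush: bystander: paint brush lying flat on the bench, about 0.2 m long, beyond the rack. Leave alone
- paint_tin: bystander: big yellow paint tin, 100 mm diameter, 115 mm tall. Origin: centre of its underside. Leave alone

How it is judged:
By the outcome, as a careful person would: the job done as asked, in the order asked, and still so for the second after the job is handed in, with the robot touching nothing.
It also fails if it takes over 136 s, if anything falls off the work surface, if the arm or the gripper's body presses on something with over 40 N, if the wrist force passes 120 N, or if a joint passes its speed limit or range.

ROBOT

A 7-joint arm with a two-finger parallel gripper is mounted at the origin on the work surface. World frame = base frame: x ahead of the robot, y to its left, z up, the work surface at z = 0. Lengths are in m, angles in rad, forces in N, time in s.
With the tool pointing down it reaches from about 0.4 to 0.85 m from the base axis. Payload 10.4 kg.
Tool frame: the origin (TCP) lies at the very end of the fingers, on their centre line; the grasp point (between the pads) lies 19 mm behind it; z points along the fingers, y is the line along which they close (so a half turn about z gives the same grasp; the last joint's range is limited). The gripper opens to 85 mm and grips with 20 to 120 N. Pads are 22 mm wide; open, the fingers measure 114 mm over their backs; the gripper's body (76 mm by 85 mm) begins 54 mm behind the grasp point. The pads swing forward as they close: fully open they stand 13 mm farther back than shut.
Start: joints at [1.157, 0.332, -0.065, 1.46, 0.022, 1.35, -0.088], TCP at [0.238, -0.578, 0.192] pointing down, gripper open.
Joint ranges: [-2.6, 2.6], [-0.5, 2.12], [-1.47, 1.34], [0.16, 2.42], [-1.27, 4.41], [0.06, 2.06], [-2.6, 2.6]. Speed limits (rad/s): [2.22, 2.22, 2.79, 2.79, 3.14, 3.14, 3.14].

INTERFACE

Orientations are given as a unit quaternion [x, y, z, w].
In Python, from workcell import manip, optics gives the robot as it stands.
- The arm moves only by the tool jog_arm, never from a script. Its arguments are lists of equal length, an entry for each row: "dr": the turn, a rotation vector about the tool's x, y, z normalised to -1 to 1, where 1 is 4 degrees, a list of three; "translation": the shift along the tool's x, y, z normalised to -1 to 1, where 1 is 0.025 m, a list of three; "jaw": the opening, from 0 (shut) to 1 (fully open). A call has 1 to 10 rows; each row shifts and turns the commanded pose from where the row before left it, along the tool's axes as they then stand; what a row does not reach is not made up. A row lasts 1/10 s, in which the tool goes at most 50 mm and 8.59 degrees, less where a joint would pass 70% of its speed; a pose out of reach is approached as far as the arm can. A call with a number of a shift or a turn outside -1 to 1 is refused whole. A call with a gripper value outside its range is refused whole. The fingers move at their own pace and stop on an object; "squeeze" is the grip in N (left out, the last holds). Time passes only in rows, so rows that do not move let the fingers close. It gives the time, the measured TCP pose, the force, the opening and the grip force at its end, in the units of the state.
- manip.get_obs(): the state, without advancing time (a new reading comes with each control period).
- optics.camera(name): name is "side" or "top"; returns a dict with "color" (384x512x3 uint8, red, green, blue), "mtx" (3x3 intrinsics, pixels), "k1" (the pictures are not rectified: a ray, as slopes to the right and down, at radius r is drawn at 1 + k1 r^2 times it, then the intrinsics apply), "R" (3x3) and "t" (3): a world point X has camera coordinates R X + t. Camera axes: x right, y down, z forward; pixel columns grow to the right and rows downward; lengths in m; the calibration is good to about 2 mm. A picture is of the moment at which its call begins. There is no depth.
- manip.hand_in(): hands the job in; it is judged then, once.
The state is a dict: "clock": time; "joint_pos": joint angles; "joint_velocities": joint speeds; "tau": joint torques, N m; "position": TCP position; "ee_rot": TCP orientation; "ft_force": force on the tool from outside, world axes, zero at the start; "torque": the same for the moment, N m; "grip_width": opening from 0.0 (shut) to 1.0 (fully open); "grasp_force": force on a finger pad.
Only numpy, scipy, OpenCV 4.12 (cv2) and the standard library are available. Lean on these libraries where they do the work, as an engineer would, in place of code of your own. Each camera call takes 0.05 s, during which the arm holds its last target. There are 200 camera calls.

## Working session

There is one attempt and no reset: what is moved stays moved. The work goes in short steps, Python scripts to look and compute and a tool call to move; the robot and the scene stay as the last step left them, time stands still between calls to the robot, and variables do not carry over. Pictures are saved under pics/ and viewed, at most 14 in all, crops included, and the job is handed in when it is done.

Besides the shell and the picture viewer there is one more tool, called after "Emit:" as name(argument=value, ...) on one line, values as JSON. jog_arm: Moves the arm, as the interface text tells. Scaled input: -1 to 1 covers 0.025 m each way for a shift and 4 degrees each way for a turn. Its arguments: {"type":"object","properties":{"dr":{"type":"array","items":{"type":"array","items":{"type":"number"}}},"translation":{"type":"array","items":{"type":"array","items":{"type":"number"}}},"jaw":{"type":"array","items":{"type":"number"}},"squeeze":{"type":"number"}},"required":["dr","translation","jaw"]}

```bash
mkdir -p pics; ls
python3 - <<'E'
from workcell import manip, optics
import cv2,numpy as np
print(manip.get_obs())
for n in("side","top"):
    c=optics.camera(n); cv2.imwrite(f"pics/{n}0.png",c["color"][:,:,::-1]); print(n,c["mtx"],c["k1"],c["R"],c["t"])
E
```

```text
pics
{'clock': 0.0, 'joint_pos': array([ 1.15741993,  0.33288487, -0.06465838,  1.46093967,  0.02160828,
        1.34985556, -0.08852116]), 'joint_velocities': array([-9.53482135e-07,  1.79418863e-04,  1.46856491e-03,  4.16030242e-06,
        1.02692300e-03,  2.42961756e-04,  1.68961806e-03]), 'tau': array([-3.87583077e-04, -6.25445437e+01,  4.88753035e-02, -3.91600800e+01,
        1.60992489e-02,  9.96892661e-03,  5.70708025e-06]), 'position': array([ 0.2378762 , -0.57751378,  0.19090851]), 'ee_rot': array([ 9.80975801e-01,  1.94128805e-01, -1.76166389e-04, -6.73390964e-04]), 'ft_force': array([-0.15125816, -0.43046163, -0.04736261]), 'torque': array([ 0.01917399, -0.0475228 ,  0.00903387]), 'grasp_force': 0.0, 'grip_width': 1.001777747942768}
side [[480.79401338   0.         262.12972825]
 [  0.         480.79401338 195.23889965]
 [  0.           0.           1.        ]] -0.12916050217360525 [[ 0.99951342 -0.02410458  0.0197965 ]
 [-0.00512902 -0.75304034 -0.65795436]
 [ 0.03076728  0.65753267 -0.75279756]] [-0.62608316  0.03809109  1.35375883]
top [[369.56327407   0.         250.84248524]
 [  0.         369.56327407 190.31358679]
 [  0.           0.           1.        ]] -0.10913654304100669 [[ 0.00294076 -0.99974927  0.02219778]
 [-0.99185743 -0.00574233 -0.12722371]
 [ 0.12731928 -0.0216429  -0.99162563]] [-0.0101415   0.63366619  0.89017608]
```

View pics/top0.png

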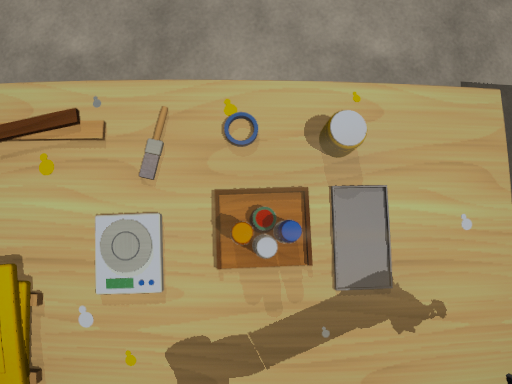

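View pics/side0.png

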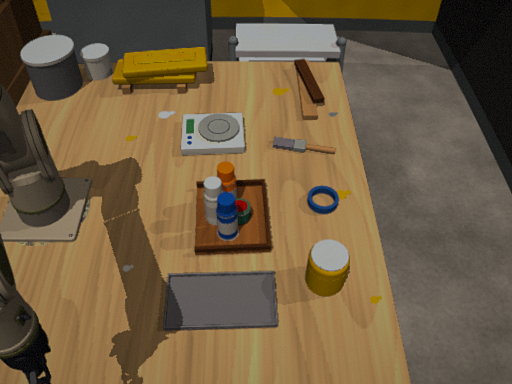

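Run:
```python
import cv2,numpy as np
t=cv2.imread("pics/top0.png");s=cv2.imread("pics/side0.png")
cv2.imwrite("pics/c1.png",cv2.resize(t[175:300,205:330],None,fx=4.8,fy=4.8,interpolation=cv2.INTER_CUBIC))
cv2.imwrite("pics/c2.png",cv2.resize(s[150:260,180:290],None,fx=5.4,fy=5.4,interpolation=cv2.INTER_CUBIC))
a=cv2.resize(t[170:300,320:400],None,fx=4,fy=4,interpolation=cv2.INTER_CUBIC)
b=cv2.resize(t[200:330,85:175],None,fx=4,fy=4,interpolation=cv2.INTER_CUBIC)
cv2.imwrite("pics/c3.png",np.hstack([a,b]))
```

```text
(no output)
```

View pics/c1.png

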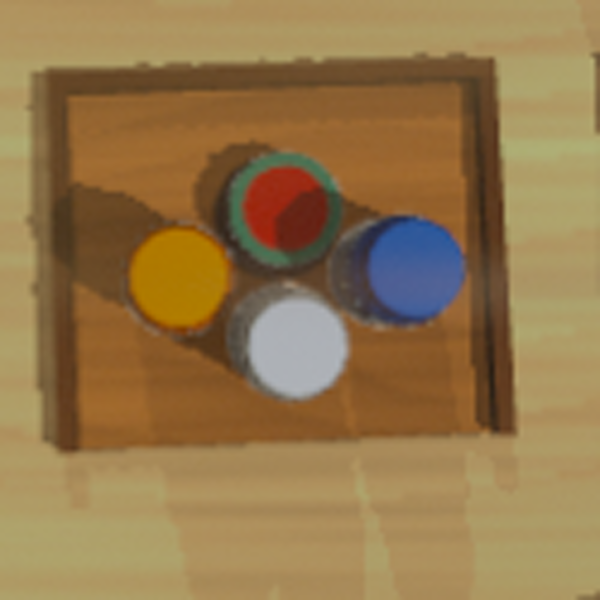

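View pics/c2.png

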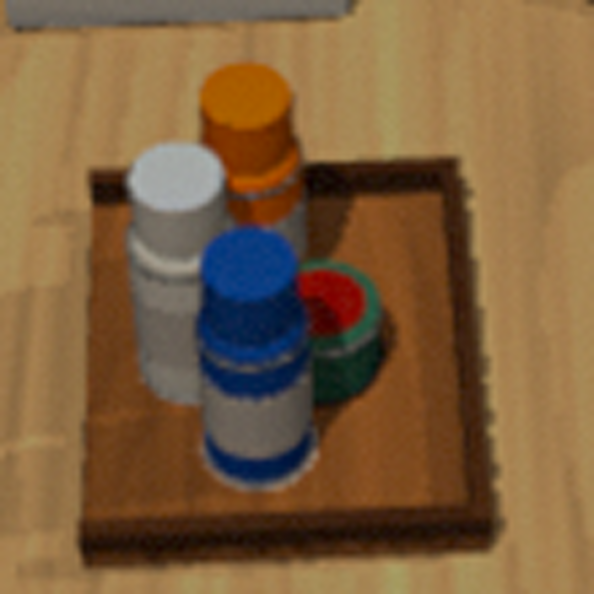

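View pics/c3.png

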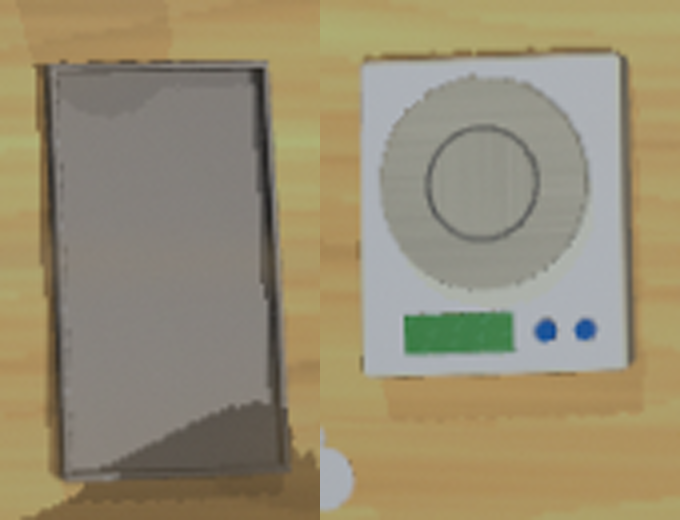

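```bash
cat > h.py <<'E'
import numpy as np,cv2
from workcell import manip,optics
from scipy.optimize import least_squares
from scipy.spatial.transform import Rotation as Rn
C={}
def cam(n,c=None):
    if n not in C: C[n]=c or optics.camera(n)
    return C[n]
def proj(n,X):
    c=cam(n); p=np.atleast_2d(X)@c["R"].T+c["t"]; s=p[:,:2]/p[:,2:]
    s=s*(1+c["k1"]*(s**2).sum(1,keepdims=True)); return s@c["mtx"][:2,:2].T+c["mtx"][:2,2]
def tri(a,b): # a: top px, b: side px
    f=lambda X:np.r_[(proj("top",X)[0]-a),(proj("side",X)[0]-b)]
    r=least_squares(f,[.6,0,.1]); return r.x,np.abs(r.fun).max()
def onz(n,p,z):
    return np.r_[least_squares(lambda X:proj(n,np.r_[X,z])[0]-p,[.6,0]).x,z]
def crop(p,o,s): return np.array(o)+(np.array(p)+.5)/s-.5
E
python3 - <<'E'
from h import *
np.set_printoptions(precision=4,suppress=True)
T=lambda p:crop(p,(205,175),4.8); S=lambda p:crop(p,(180,150),5.4)
P={}
for n,a,b in(("orange",(180,278),(247,97)),("blue",(418,271),(250,264)),("white",(298,343),(178,176)),("tin",(287,208),(331,303))):
    x,r=tri(T(a),S(b)); P[n]=x; zz=.057 if n=="tin" else .152
    print(n,x,"res",r,"top@z",onz("top",T(a),zz),"side@z",onz("side",S(b),zz))
A=lambda p:crop(p,(320,170),4)
tr=np.array([onz("top",A(p),.016) for p in((48,65),(267,64),(287,468),(62,475))]);print("tray",tr,tr.mean(0))
ts=np.array([onz("side",np.array(p),.016) for p in((168,273),(275,272),(277,326),(164,328))]);print("trayside",ts,ts.mean(0))
sc=crop((163,183),(85,200),4); print("scale",onz("top",sc,.044),onz("side",np.array((219,128)),.044),tri(sc,np.array((219,128))))
# rack fit
loc=np.array([[-2,55.4],[-2,-55.4],[-34,0],[30,0]])/1000
for src in("tri","avg"):
    pass
W=np.array([P[n][:2] for n in("orange","blue","white","tin")])
f=lambda q:(q[:2]+loc@np.array([[np.cos(q[2]),np.sin(q[2])],[-np.sin(q[2]),np.cos(q[2])]])-W).ravel()
r=least_squares(f,[.5,0,0]);print("rack",r.x,np.degrees(r.x[2]),r.fun.reshape(-1,2))
print([proj("top",[*(r.x[:2]+np.array(c)),.03]) for c in((.11,.12),(.11,-.12))], T((40,72)),T((494,60)))
E
```

```text
orange [0.5265 0.0139 0.1489] res 0.06170046934178686 top@z [0.5263 0.0139 0.152 ] side@z [0.5268 0.0108 0.152 ]
blue [ 0.5303 -0.0951  0.1503] res 0.2694570998258996 top@z [ 0.5298 -0.0949  0.152 ] side@z [ 0.5311 -0.0965  0.152 ]
white [ 0.4964 -0.04    0.1507] res 0.359694080691753 top@z [ 0.4971 -0.0399  0.152 ] side@z [ 0.4956 -0.0413  0.152 ]
tin [ 0.5649 -0.0404  0.0564] res 0.657746760668033 top@z [ 0.5634 -0.0405  0.057 ] side@z [ 0.5667 -0.0407  0.057 ]
tray [[ 0.6498 -0.2193  0.016 ]
 [ 0.6515 -0.3674  0.016 ]
 [ 0.388  -0.3719  0.016 ]
 [ 0.3863 -0.2234  0.016 ]] [ 0.5189 -0.2955  0.016 ]
trayside [[ 0.3827 -0.2269  0.016 ]
 [ 0.6532 -0.2259  0.016 ]
 [ 0.6519 -0.3747  0.016 ]
 [ 0.3877 -0.3778  0.016 ]] [ 0.5189 -0.3013  0.016 ]
scale [0.4937 0.3037 0.044 ] [0.4949 0.2937 0.044 ] (array([0.4936, 0.3075, 0.0321]), np.float64(0.07558937218644246))
rack [ 0.5315 -0.0404  0.0241] 1.3814445674311366 [[ 0.0017  0.0011]
 [ 0.0006 -0.0007]
 [ 0.0012 -0.0012]
 [-0.0034  0.0008]]
[array([[216.599 , 187.6024]]), array([[310.3614, 188.1596]])] [212.9375 189.6042] [307.5208 187.1042]
```

Emit:
jog_arm(dr=[[0,0,-1],[0,0,-1],[0,0,-1],[0,0,-1],[0,0,-1],[0,0,-1],[0,0,-1],[0,0,-1],[0,0,-1],[0,0,-1]], translation=[[0,0,-1],[0,0,-1],[0,0,-1],[0,0,-1],[0,0,0],[0,0,0],[0,0,0],[0,0,0],[0,0,0],[0,0,0]], jaw=[1,1,1,1,1,1,1,1,1,1], squeeze=40)

```text
clock: 1.2
position: [0.2381, -0.5778, 0.2915]
ee_rot: [0.855, 0.519, 0.0, -0.0]
ft_force: [-0.1, 0.1, -0.6]
grip_width: 1.002
grasp_force: 0.0
```

Emit:
jog_arm(dr=[[0,0,-1],[0,0,-1],[0,0,-1],[0,0,-1],[0,0,-1],[0,0,-1],[0,0,-0.9],[0,0,0]], translation=[[0,0,0],[0,0,0],[0,0,0],[0,0,0],[0,0,0],[0,0,0],[0,0,0],[0,0,0]], jaw=[1,1,1,1,1,1,1,1])

```text
clock: 2.0
position: [0.238, -0.5778, 0.2915]
ee_rot: [0.707, 0.707, 0.0, -0.0]
ft_force: [-0.5, 0.7, 0.1]
grip_width: 0.996
grasp_force: 0.0
```

Emit:
jog_arm(dr=[[0,0,0],[0,0,0],[0,0,0],[0,0,0],[0,0,0],[0,0,0],[0,0,0],[0,0,0],[0,0,0],[0,0,0]], translation=[[0.964,0.585,0],[0.964,0.585,0],[0.964,0.585,0],[0.964,0.585,0],[0.964,0.585,0],[0.964,0.585,0],[0.964,0.585,0],[0.964,0.585,0],[0.964,0.585,0],[0.964,0.585,0]], jaw=[1,1,1,1,1,1,1,1,1,1])

```text
clock: 3.0
position: [0.3848, -0.3358, 0.2917]
ee_rot: [0.708, 0.706, -0.0, 0.0]
ft_force: [0.5, 0.1, -0.5]
grip_width: 0.997
grasp_force: 0.0
```

Emit:
jog_arm(dr=[[0,0,0],[0,0,0],[0,0,0],[0,0,0],[0,0,0],[0,0,0],[0,0,0],[0,0,0],[0,0,0],[0,0,0]], translation=[[0.964,0.585,0],[0.964,0.585,0],[0.964,0.585,0],[0.964,0.585,0],[0.964,0.585,0],[0.964,0.585,0],[0.964,0.585,0],[0.964,0.585,0],[0.964,0.585,0],[0.964,0.585,0]], jaw=[1,1,1,1,1,1,1,1,1,1])

```text
clock: 4.0
position: [0.5311, -0.0949, 0.2917]
ee_rot: [0.708, 0.706, -0.0, 0.0]
ft_force: [-0.1, -0.7, -0.1]
grip_width: 1.003
grasp_force: 0.0
```

Emit:
jog_arm(dr=[[0,0,0],[0,0,0],[0,0,0],[0,0,0],[0,0,0]], translation=[[0,0,0],[0,0,1],[0,0,1],[0,0,1],[0,0,0]], jaw=[1,1,1,1,1])

```text
clock: 4.5
position: [0.5286, -0.0965, 0.2137]
ee_rot: [0.708, 0.706, -0.001, -0.002]
ft_force: [-0.8, -0.9, 0.6]
grip_width: 0.996
grasp_force: 0.0
```

Run:
```python
from h import *
t=cam("top")["color"][:,:,::-1];s=cam("side")["color"][:,:,::-1]
cv2.imwrite("pics/p1.png",np.hstack([cv2.resize(t[180:280,210:310],(400,400),interpolation=2),cv2.resize(s[150:250,180:280],(400,400),interpolation=2)]))
```

```text
(no output)
```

View pics/p1.png

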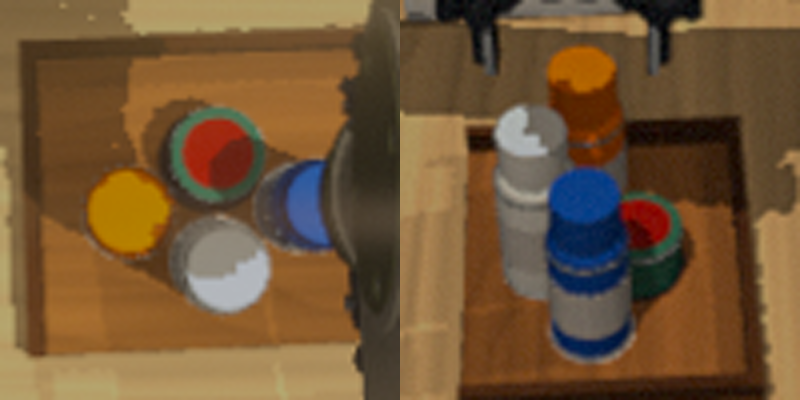

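Emit:
jog_arm(dr=[[0,0,0],[0,0,0],[0,0,0],[0,0,0],[0,0,0],[0,0,0],[0,0,0],[0,0,0]], translation=[[0,0,0.9],[0,0,1],[0,0,1],[0,0,0.6],[0,0,0.4],[0,0,0],[0,0,0],[0,0,0]], jaw=[1,1,1,1,1,1,1,1])

```text
clock: 5.4
position: [0.5315, -0.096, 0.1204]
ee_rot: [0.707, 0.707, 0.0, 0.001]
ft_force: [-0.1, -0.8, -0.1]
grip_width: 1.001
grasp_force: 0.0
```

Emit:
jog_arm(dr=[[0,0,0],[0,0,0],[0,0,0],[0,0,0],[0,0,0],[0,0,0],[0,0,0],[0,0,0],[0,0,0],[0,0,0]], translation=[[0,0,0],[0,0,0],[0,0,0],[0,0,0],[0,0,0],[0,0,0],[0,0,0],[0,0,0],[0,0,0],[0,0,0]], jaw=[0.8,0.7,0.6,0.5,0.4,0.3,0.3,0.3,0.3,0.3])

```text
clock: 6.4
position: [0.5307, -0.0959, 0.1192]
ee_rot: [0.707, 0.707, -0.0, 0.0]
ft_force: [-0.2, -0.8, 0.9]
grip_width: 0.297
grasp_force: 0.0
```

Run:
```python
from h import *
print(manip.get_obs()["grip_width"],manip.get_obs()["grasp_force"])
t=cam("top")["color"][:,:,::-1];s=cam("side")["color"][:,:,::-1]
print(proj("side",manip.get_obs()["position"]))
cv2.imwrite("pics/p2.png",np.hstack([cv2.resize(t[180:280,210:310],(400,400),interpolation=2),cv2.resize(s[150:250,180:280],(400,400),interpolation=2)]))
```

```text
0.29666230561818957 0.0
[[226.22352359 206.75172088]]
```

View pics/p2.png

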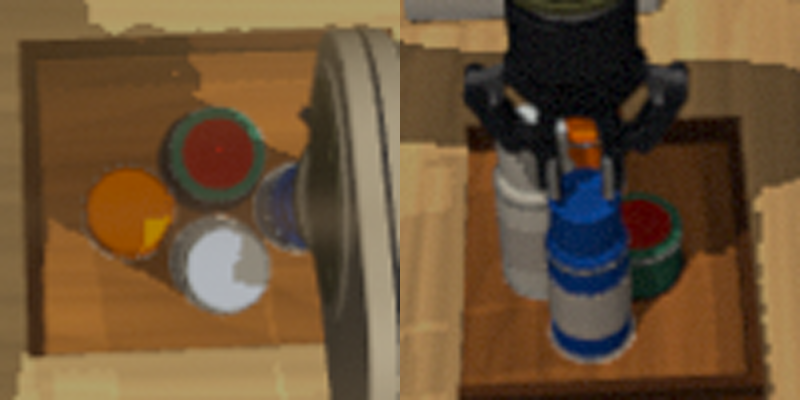

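Run:
```python
from h import *
for p in ([.5286,-.0965,.2137],[.5286,-.0965,.2267],[.5286,-.0965,.2437],[.5307,-.0959,.1192],[.5307,-.0959,.1492],[.5307,-.0709,.1192]): print(p,proj("side",p),proj("top",p))
s=cam("side")["color"][:,:,::-1]
cv2.imwrite("pics/p3.png",cv2.resize(s[160:220,190:270],(800,600),interpolation=2))
```

```text
[0.5286, -0.0965, 0.2137] [[223.89960255 181.58908254]] [[296.49247072 231.08691071]]
[0.5286, -0.0965, 0.2267] [[223.68192395 177.85574003]] [[297.43515746 230.97034786]]
[0.5286, -0.0965, 0.2437] [[223.39254045 172.87691805]] [[298.71868057 230.8115309 ]]
[0.5307, -0.0959, 0.1192] [[226.22799083 206.74605184]] [[290.23506355 230.90272777]]
[0.5307, -0.0959, 0.1492] [[225.78638943 199.02656013]] [[291.97685381 230.65318188]]
[0.5307, -0.0709, 0.1192] [[226.46902133 199.26225435]] [[279.32362468 230.89023687]]
```

View pics/p3.png

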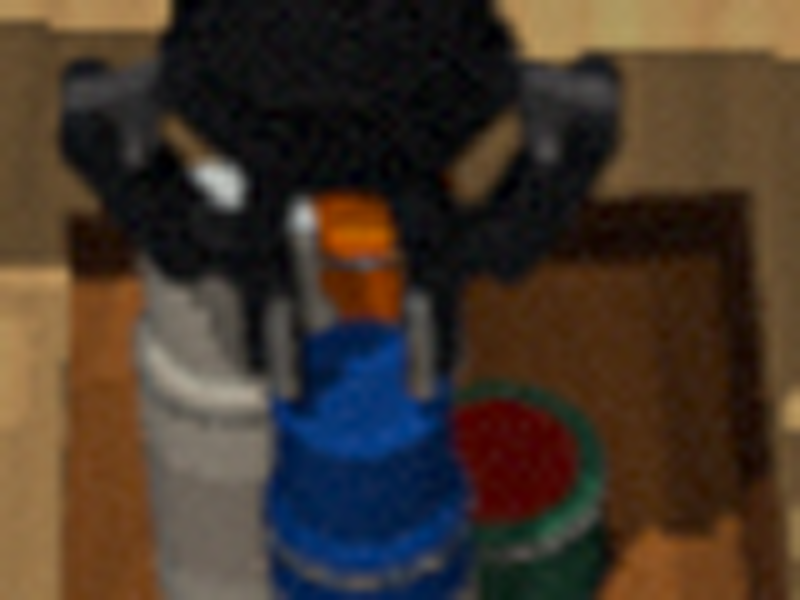

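Emit:
jog_arm(dr=[[0,0,0],[0,0,0],[0,0,0],[0,0,0],[0,0,0],[0,0,0],[0,0,0],[0,0,0],[0,0,0],[0,0,0]], translation=[[0,0,-0.4],[0,0,0],[0,0,0],[0,0,0],[0,0,0],[0,0,0.4],[0,0,0.4],[0,0,0.4],[0,0,0.4],[0,0,0]], jaw=[1,1,1,1,1,1,1,1,1,1])

```text
clock: 7.6
position: [0.5295, -0.0958, 0.0873]
ee_rot: [0.707, 0.707, -0.001, -0.001]
ft_force: [0.5, -1.1, -0.1]
grip_width: 1.0
grasp_force: 0.0
```

Emit:
jog_arm(dr=[[0,0,0],[0,0,0],[0,0,0],[0,0,0],[0,0,0],[0,0,0],[0,0,0],[0,0,0]], translation=[[0,0,0],[0,0,0],[0,0,0],[0,0,0],[0,0,0],[0,0,0],[0,0,0],[0,0,0]], jaw=[0.8,0.7,0.6,0.5,0.4,0.3,0.3,0.3])

```text
clock: 8.4
position: [0.5312, -0.096, 0.0899]
ee_rot: [0.707, 0.707, 0.0, 0.001]
ft_force: [-0.2, 0.2, 5.6]
grip_width: 0.522
grasp_force: 40.9
```

Run:
```python
from h import *
o=manip.get_obs();print(o["grip_width"],o["grasp_force"],o["position"])
s=cam("side")["color"][:,:,::-1]
cv2.imwrite("pics/p4.png",cv2.resize(s[160:235,190:270],(640,600),interpolation=2))
```

```text
0.522012967343712 40.905386209487915 [ 0.53120992 -0.09603566  0.08989143]
```

View pics/p4.png

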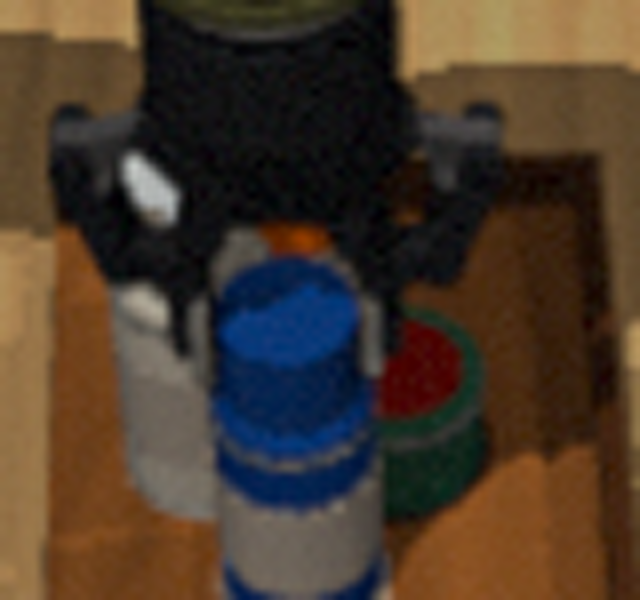

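Emit:
jog_arm(dr=[[0,0,0],[0,0,0],[0,0,0],[0,0,0],[0,0,0],[0,0,0],[0,0,0],[0,0,0],[0,0,0],[0,0,0]], translation=[[0,0,-0.4],[0,0,-0.8],[0,0,-1],[0,0,-1],[0,0,-1],[0,0,-1],[0,0,-1],[0,0,-1],[0,0,-0.8],[0,0,0]], jaw=[0.3,0.3,0.3,0.3,0.3,0.3,0.3,0.3,0.3,0.3])

```text
clock: 9.45
position: [0.5316, -0.0958, 0.2922]
ee_rot: [0.707, 0.707, 0.001, 0.002]
ft_force: [0.9, -0.4, -1.2]
grip_width: 0.523
grasp_force: 41.4
```

Emit:
jog_arm(dr=[[0,0,0],[0,0,0],[0,0,0],[0,0,0],[0,0,0],[0,0,0],[0,0,0],[0,0,0],[0,0,0],[0,0,0]], translation=[[-0.4,0.15,0],[-0.8,0.3,0],[-1,0.4,0],[-1,0.4,0],[-1,0.4,0],[-1,0.4,0],[-1,0.4,0],[-1,0.3,0],[-0.8,0.25,0],[0,0,0]], jaw=[0.3,0.3,0.3,0.3,0.3,0.3,0.3,0.3,0.3,0.3])

```text
clock: 10.45
position: [0.6045, -0.3017, 0.2858]
ee_rot: [0.709, 0.705, -0.002, -0.001]
ft_force: [0.1, -1.0, -1.7]
grip_width: 0.52
grasp_force: 41.4
```

Emit:
jog_arm(dr=[[0,0,0],[0,0,0],[0,0,0],[0,0,0],[0,0,0],[0,0,0],[0,0,0],[0,0,0]], translation=[[0,0,0.4],[0,0,0.9],[0,0,1],[0,0,1],[0,0,1],[0,0,1],[0,0,0.7],[0,0,0]], jaw=[0.3,0.3,0.3,0.3,0.3,0.3,0.3,0.3])

```text
clock: 11.25
position: [0.6034, -0.2949, 0.1353]
ee_rot: [0.707, 0.707, -0.001, -0.003]
ft_force: [-1.0, 0.3, -1.4]
grip_width: 0.524
grasp_force: 41.5
```

Run:
```python
from h import *
o=manip.get_obs();print(o["grip_width"],o["grasp_force"],o["position"],o["ft_force"])
s=cam("side")["color"][:,:,::-1]
cv2.imwrite("pics/p5.png",cv2.resize(s[170:340,155:295],(494,600),interpolation=2))
```

```text
0.5239566449275745 41.48876667022705 [ 0.60343697 -0.2948895   0.13526608] [-0.98291919  0.33357402 -1.38253125]
```

View pics/p5.png

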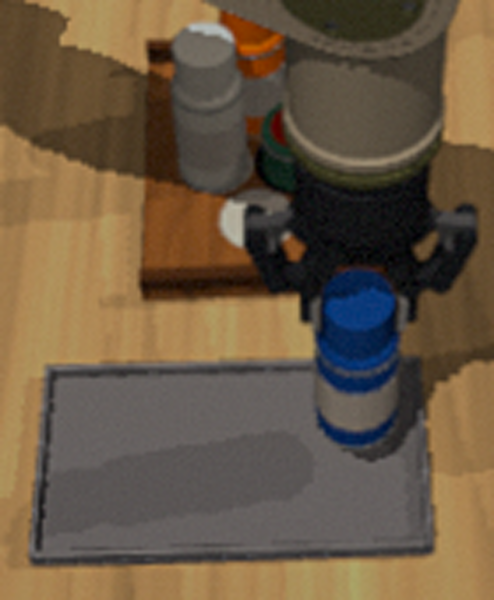

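Emit:
jog_arm(dr=[[0,0,0],[0,0,0],[0,0,0],[0,0,0],[0,0,0],[0,0,0],[0,0,0],[0,0,0]], translation=[[0,0,0.7],[0,0,0.6],[0,0,0.4],[0,0,0.3],[0,0,0.15],[0,0,0.1],[0,0,0],[0,0,0]], jaw=[0.3,0.3,0.3,0.3,0.3,0.3,0.3,0.3])

```text
clock: 12.1
position: [0.6059, -0.2961, 0.0834]
ee_rot: [0.707, 0.707, 0.0, 0.0]
ft_force: [0.1, 0.1, -1.8]
grip_width: 0.524
grasp_force: 41.4
```

Run:
```python
from h import *
o=manip.get_obs();print(o["grip_width"],o["grasp_force"],o["position"],o["ft_force"])
```

```text
0.5238109581350251 41.43992006778717 [ 0.60588335 -0.29606058  0.08344528] [ 0.08783289  0.09855209 -1.76035941]
```

Emit:
jog_arm(dr=[[0,0,0],[0,0,0],[0,0,0],[0,0,0]], translation=[[0,0,0.04],[0,0,0.04],[0,0,0],[0,0,0]], jaw=[0.3,0.3,0.3,0.3])

```text
clock: 12.5
position: [0.6063, -0.2962, 0.0829]
ee_rot: [0.707, 0.707, 0.0, 0.001]
ft_force: [-2.6, 1.8, 8.9]
grip_width: 0.525
grasp_force: 42.5
```

Emit:
jog_arm(dr=[[0,0,0],[0,0,0],[0,0,0],[0,0,0],[0,0,0],[0,0,0],[0,0,0],[0,0,0],[0,0,0],[0,0,0]], translation=[[0,0,0],[0,0,0],[0,0,0],[0,0,0],[0,0,0],[0,0,-0.33],[0,0,-1],[0,0,-1],[0,0,-1],[0,0,-1]], jaw=[0.6,0.7,0.85,1,1,1,1,1,1,1])

```text
clock: 13.5
position: [0.6057, -0.2959, 0.191]
ee_rot: [0.707, 0.707, 0.0, 0.0]
ft_force: [-0.3, -0.4, -0.2]
grip_width: 0.999
grasp_force: 0.0
```

Emit:
jog_arm(dr=[[0,0,0],[0,0,0],[0,0,0],[0,0,0],[0,0,0],[0,0,0],[0,0,0],[0,0,0],[0,0,0],[0,0,0]], translation=[[0,0,-1],[0,0,-1],[0,0,-1],[0,0,-1],[0.9,-0.4,0],[1,-0.4,0],[1,-0.4,0],[1,-0.4,0],[1,-0.4,0],[1,-0.4,0]], jaw=[1,1,1,1,1,1,1,1,1,1])

```text
clock: 14.5
position: [0.5452, -0.1473, 0.2899]
ee_rot: [0.707, 0.707, 0.0, 0.0]
ft_force: [0.0, -0.3, 0.3]
grip_width: 1.001
grasp_force: 0.0
```

Emit:
jog_arm(dr=[[0,0,0],[0,0,0],[0,0,0],[0,0,0],[0,0,0],[0,0,0],[0,0,0]], translation=[[1,-0.4,0],[1,-0.5,0],[1,-0.5,0],[1,-0.5,0],[0.3,-0.04,0],[0,0,0],[0,0,0]], jaw=[1,1,1,1,1,1,1])

```text
clock: 15.2
position: [0.4975, -0.0419, 0.2895]
ee_rot: [0.707, 0.707, -0.0, 0.0]
ft_force: [0.6, -0.6, 1.0]
grip_width: 1.0
grasp_force: 0.0
```

Emit:
jog_arm(dr=[[0,0,0],[0,0,0],[0,0,0],[0,0,0],[0,0,0],[0,0,0],[0,0,0],[0,0,0],[0,0,0],[0,0,0]], translation=[[0,0,0.8],[0,0,1],[0,0,1],[0,0,1],[0,0,1],[0,0,1],[0,0,1],[0,0,0.8],[0,0,0.4],[0,0,0]], jaw=[1,1,1,1,1,1,1,1,1,1])

```text
clock: 16.2
position: [0.4966, -0.0416, 0.088]
ee_rot: [0.708, 0.707, -0.001, -0.001]
ft_force: [-0.0, -0.3, 0.1]
grip_width: 0.999
grasp_force: 0.0
```

Emit:
jog_arm(dr=[[0,0,0],[0,0,0],[0,0,0],[0,0,0],[0,0,0],[0,0,0],[0,0,0],[0,0,0],[0,0,0]], translation=[[0,0,0],[0,0,0],[0,0,0],[0,0,0],[0,0,0],[0,0,0],[0,0,0],[0,0,0],[0,0,0]], jaw=[1,0.8,0.7,0.6,0.5,0.4,0.3,0.3,0.3])

```text
clock: 17.1
position: [0.4974, -0.041, 0.0899]
ee_rot: [0.707, 0.707, 0.0, 0.0]
ft_force: [-1.9, -0.4, 5.3]
grip_width: 0.522
grasp_force: 40.2
```

Emit:
jog_arm(dr=[[0,0,0],[0,0,0],[0,0,0],[0,0,0],[0,0,0],[0,0,0],[0,0,0],[0,0,0],[0,0,0],[0,0,0]], translation=[[0,0,-0.4],[0,0,-0.8],[0,0,-1],[0,0,-1],[0,0,-1],[0,0,-1],[0,0,-1],[0,0,-1],[0,0,-0.8],[0,0,0]], jaw=[0.3,0.3,0.3,0.3,0.3,0.3,0.3,0.3,0.3,0.3])

```text
clock: 18.1
position: [0.4982, -0.0407, 0.2921]
ee_rot: [0.707, 0.707, 0.001, 0.002]
ft_force: [-0.7, 0.6, -1.8]
grip_width: 0.522
grasp_force: 41.7
```

Emit:
jog_arm(dr=[[0,0,0],[0,0,0],[0,0,0],[0,0,0],[0,0,0],[0,0,0],[0,0,0],[0,0,0],[0,0,0],[0,0,0]], translation=[[-0.4,0,0],[-0.8,0,0],[-1,0.1,0],[-1,0.1,0],[-1,0.1,0],[-1,0.1,0],[-1,0.1,0],[-1,0.1,0],[-1,0.1,0],[-1,0.1,0]], jaw=[0.3,0.3,0.3,0.3,0.3,0.3,0.3,0.3,0.3,0.3])

```text
clock: 19.1
position: [0.5161, -0.2726, 0.2874]
ee_rot: [0.707, 0.707, -0.001, -0.001]
ft_force: [-0.6, -0.2, -2.1]
grip_width: 0.526
grasp_force: 41.7
```

Emit:
jog_arm(dr=[[0,0,0],[0,0,0],[0,0,0],[0,0,0],[0,0,0],[0,0,0],[0,0,0],[0,0,0],[0,0,0],[0,0,0]], translation=[[-0.7,0.1,0],[-0.3,0,0],[0,0,0],[0,0,0.4],[0,0,0.9],[0,0,1],[0,0,1],[0,0,1],[0,0,1],[0,0,0.7]], jaw=[0.3,0.3,0.3,0.3,0.3,0.3,0.3,0.3,0.3,0.3])

```text
clock: 20.1
position: [0.519, -0.294, 0.137]
ee_rot: [0.706, 0.708, -0.0, -0.001]
ft_force: [0.1, 0.4, -2.3]
grip_width: 0.526
grasp_force: 41.6
```

Emit:
jog_arm(dr=[[0,0,0],[0,0,0],[0,0,0],[0,0,0],[0,0,0],[0,0,0],[0,0,0],[0,0,0]], translation=[[0,0,0.7],[0,0,0.6],[0,0,0.4],[0,0,0.3],[0,0,0.15],[0,0,0.1],[0,0,0.08],[0,0,0]], jaw=[0.3,0.3,0.3,0.3,0.3,0.3,0.3,0.3])

```text
clock: 20.9
position: [0.5202, -0.2967, 0.083]
ee_rot: [0.707, 0.707, -0.0, 0.001]
ft_force: [-4.2, 1.2, 10.2]
grip_width: 0.522
grasp_force: 42.8
```

Emit:
jog_arm(dr=[[0,0,0],[0,0,0],[0,0,0],[0,0,0],[0,0,0],[0,0,0],[0,0,0],[0,0,0],[0,0,0],[0,0,0]], translation=[[0,0,0],[0,0,0],[0,0,0],[0,0,0],[0,0,0],[0,0,-0.33],[0,0,-1],[0,0,-1],[0,0,-1],[0,0,-1]], jaw=[0.6,0.7,0.85,1,1,1,1,1,1,1])

```text
clock: 21.9
position: [0.5197, -0.2959, 0.191]
ee_rot: [0.707, 0.707, 0.0, 0.0]
ft_force: [0.4, -0.5, 0.1]
grip_width: 1.0
grasp_force: 0.0
```

Emit:
jog_arm(dr=[[0,0,0],[0,0,0],[0,0,0],[0,0,0],[0,0,0],[0,0,0],[0,0,0],[0,0,0],[0,0,0],[0,0,0]], translation=[[0,0,-1],[0,0,-1],[0,0,-1],[0,0,-1],[0.9,0,0],[1,0.1,0],[1,0.1,0],[1,0.1,0],[1,0,0],[1,0,0]], jaw=[1,1,1,1,1,1,1,1,1,1])

```text
clock: 22.9
position: [0.5271, -0.1473, 0.2899]
ee_rot: [0.707, 0.707, 0.0, 0.0]
ft_force: [-0.7, 0.0, -0.8]
grip_width: 1.003
grasp_force: 0.0
```

Emit:
jog_arm(dr=[[0,0,0],[0,0,0],[0,0,0],[0,0,0],[0,0,0],[0,0,0],[0,0,0],[0,0,0],[0,0,0],[0,0,0]], translation=[[1,0,0],[1,0,0],[1,0,0],[1,0,0],[1,0,0],[1,0,0],[0.5,0,0],[0,0,0],[0,0,0.8],[0,0,1]], jaw=[1,1,1,1,1,1,1,1,1,1])

```text
clock: 23.9
position: [0.528, 0.0124, 0.2446]
ee_rot: [0.708, 0.706, 0.0, 0.001]
ft_force: [0.8, 0.1, -0.6]
grip_width: 1.003
grasp_force: 0.0
```

Emit:
jog_arm(dr=[[0,0,0],[0,0,0],[0,0,0],[0,0,0],[0,0,0],[0,0,0],[0,0,0],[0,0,0],[0,0,0]], translation=[[0,0,1],[0,0,1],[0,0,1],[0,0,1],[0,0,1],[0,0,0.8],[0,0,0.4],[0,0,0],[0,0,0]], jaw=[1,1,1,1,1,1,1,1,1])

```text
clock: 24.8
position: [0.5277, 0.0135, 0.09]
ee_rot: [0.707, 0.707, 0.0, 0.0]
ft_force: [0.2, 0.3, 1.1]
grip_width: 1.002
grasp_force: 0.0
```

Emit:
jog_arm(dr=[[0,0,0],[0,0,0],[0,0,0],[0,0,0],[0,0,0],[0,0,0],[0,0,0],[0,0,0],[0,0,0]], translation=[[0,0,0],[0,0,0],[0,0,0],[0,0,0],[0,0,0],[0,0,0],[0,0,0],[0,0,0],[0,0,0]], jaw=[1,0.8,0.7,0.6,0.5,0.4,0.3,0.3,0.3])

```text
clock: 25.7
position: [0.5274, 0.0141, 0.0897]
ee_rot: [0.707, 0.707, 0.0, 0.0]
ft_force: [-1.6, -0.5, 6.4]
grip_width: 0.524
grasp_force: 40.8
```

Emit:
jog_arm(dr=[[0,0,0],[0,0,0],[0,0,0],[0,0,0],[0,0,0],[0,0,0],[0,0,0],[0,0,0],[0,0,0],[0,0,0]], translation=[[0,0,-0.4],[0,0,-0.8],[0,0,-1],[0,0,-1],[0,0,-1],[0,0,-1],[0,0,-1],[0,0,-1],[0,0,-0.8],[0,0,0]], jaw=[0.3,0.3,0.3,0.3,0.3,0.3,0.3,0.3,0.3,0.3])

```text
clock: 26.7
position: [0.5281, 0.0144, 0.2919]
ee_rot: [0.707, 0.707, 0.001, 0.001]
ft_force: [0.9, 1.1, -3.3]
grip_width: 0.522
grasp_force: 41.8
```

Emit:
jog_arm(dr=[[0,0,0],[0,0,0],[0,0,0],[0,0,0],[0,0,0],[0,0,0],[0,0,0],[0,0,0],[0,0,0],[0,0,0]], translation=[[-0.4,-0.1,0],[-0.8,-0.2,0],[-1,-0.3,0],[-1,-0.3,0],[-1,-0.3,0],[-1,-0.3,0],[-1,-0.3,0],[-1,-0.3,0],[-1,-0.3,0],[-1,-0.3,0]], jaw=[0.3,0.3,0.3,0.3,0.3,0.3,0.3,0.3,0.3,0.3])

```text
clock: 27.7
position: [0.458, -0.2175, 0.2875]
ee_rot: [0.707, 0.707, -0.0, -0.001]
ft_force: [0.2, -0.0, -1.6]
grip_width: 0.522
grasp_force: 41.7
```

Emit:
jog_arm(dr=[[0,0,0],[0,0,0],[0,0,0],[0,0,0],[0,0,0],[0,0,0],[0,0,0],[0,0,0],[0,0,0],[0,0,0]], translation=[[-1,-0.3,0],[-1,-0.3,0],[-0.8,-0.3,0],[-0.4,-0.1,0],[0,0,0],[0,0,0.4],[0,0,0.9],[0,0,1],[0,0,1],[0,0,1]], jaw=[0.3,0.3,0.3,0.3,0.3,0.3,0.3,0.3,0.3,0.3])

```text
clock: 28.7
position: [0.435, -0.2941, 0.18]
ee_rot: [0.706, 0.708, 0.0, -0.0]
ft_force: [-0.3, -0.2, -1.5]
grip_width: 0.521
grasp_force: 41.7
```

Emit:
jog_arm(dr=[[0,0,0],[0,0,0],[0,0,0],[0,0,0],[0,0,0],[0,0,0],[0,0,0],[0,0,0],[0,0,0],[0,0,0]], translation=[[0,0,1],[0,0,0.7],[0,0,0.7],[0,0,0.6],[0,0,0.4],[0,0,0.3],[0,0,0.15],[0,0,0.1],[0,0,0.08],[0,0,0]], jaw=[0.3,0.3,0.3,0.3,0.3,0.3,0.3,0.3,0.3,0.3])

```text
clock: 29.7
position: [0.4352, -0.2965, 0.0827]
ee_rot: [0.707, 0.707, -0.0, 0.001]
ft_force: [-4.2, 3.0, 9.0]
grip_width: 0.526
grasp_force: 42.8
```

Emit:
jog_arm(dr=[[0,0,0],[0,0,0],[0,0,0],[0,0,0],[0,0,0],[0,0,0],[0,0,0],[0,0,0],[0,0,0],[0,0,0]], translation=[[0,0,0],[0,0,0],[0,0,0],[0,0,0],[0,0,0],[0,0,-0.33],[0,0,-1],[0,0,-1],[0,0,-1],[0,0,-1]], jaw=[0.6,0.7,0.85,1,1,1,1,1,1,1])

```text
clock: 30.7
position: [0.4347, -0.2958, 0.1909]
ee_rot: [0.707, 0.707, 0.0, 0.0]
ft_force: [0.3, -1.0, -0.8]
grip_width: 0.998
grasp_force: 0.0
```

Emit:
jog_arm(dr=[[0,0,0],[0,0,0],[0,0,0],[0,0,0],[0,0,0]], translation=[[0,0,-1],[0,0,-1],[0,0,-1],[0,0,-1],[0,0,0]], jaw=[1,1,1,1,1])

```text
clock: 31.2
position: [0.4359, -0.2964, 0.2933]
ee_rot: [0.707, 0.707, 0.0, 0.003]
ft_force: [-0.4, 0.4, -0.6]
grip_width: 1.003
grasp_force: 0.0
```

Run:
```python
from h import *
o=manip.get_obs();print(o["position"])
t=cam("top")["color"][:,:,::-1];s=cam("side")["color"][:,:,::-1]
cv2.imwrite("pics/t1.png",t);cv2.imwrite("pics/s1.png",s)
A=cv2.resize(t[185:275,210:310],(400,360),interpolation=2)
B=cv2.resize(s[150:240,185:285],(400,360),interpolation=2)
D=cv2.resize(s[230:330,150:290],(400,240),interpolation=2)
E=cv2.resize(s[105:165,175:275],(400,240),interpolation=2)
cv2.imwrite("pics/p6.png",np.vstack([np.hstack([A,B]),np.hstack([D,E])]))
```

```text
[ 0.43589971 -0.29639557  0.29332027]
```

View pics/p6.png

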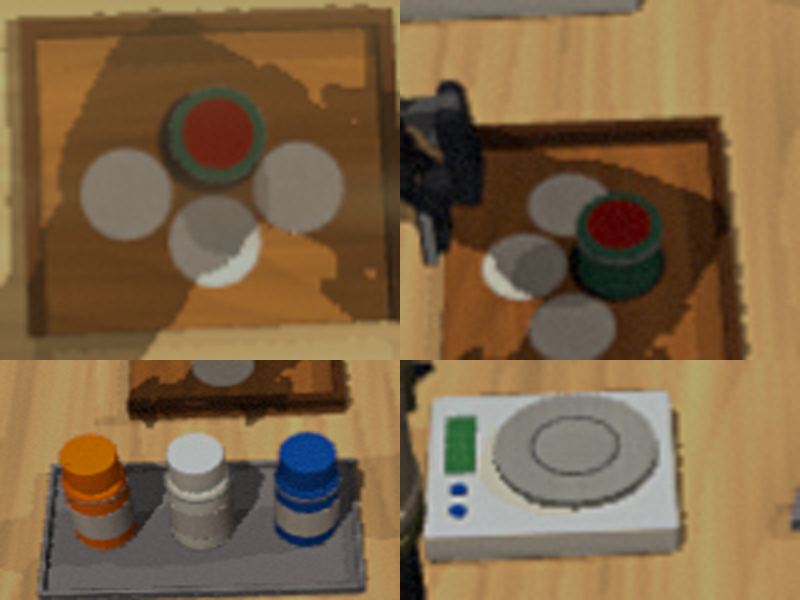

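Run:
```python
from h import *
np.set_printoptions(precision=4,suppress=True)
T=lambda p:crop(p,(210,185),4); S=lambda p:crop((p[0]-400,p[1]),(185,150),4)
W=[]
for n,a,b,z in(("orange",(126,194),(569,205),.012),("blue",(298,188),(573,328),.012),("white",(215,241),(525,267),.012),("tin",(217,135),(619,228),.057)):
    print(n,tri(T(a),S(b)),onz("top",T(a),z),onz("side",S(b),z)); W.append((onz("top",T(a),z)[:2]+onz("side",S(b),z)[:2])/2)
loc=np.array([[-2,55.4],[-2,-55.4],[-34,0],[30,0]])/1000
f=lambda q:(q[:2]+loc@np.array([[np.cos(q[2]),np.sin(q[2])],[-np.sin(q[2]),np.cos(q[2])]])-W).ravel()
r=least_squares(f,[.5,0,0]);print("rack",r.x,r.fun.reshape(-1,2)*1000); print(np.array(W)+f(r.x).reshape(-1,2))
b=crop((175,85),(175,105),4);a=crop((163,183),(85,200),4);print("scale",tri(a,b),onz("side",b,.044),onz("top",a,.044))
```

```text
orange (array([0.5263, 0.0165, 0.0104]), np.float64(0.18024486697996167)) [0.5267 0.0166 0.012 ] [0.5259 0.0152 0.012 ]
blue (array([ 0.531 , -0.0939,  0.0116]), np.float64(0.06150781540463868)) [ 0.5308 -0.0939  0.012 ] [ 0.5311 -0.0943  0.012 ]
white (array([ 0.4968, -0.0405,  0.0112]), np.float64(0.060734745120583966)) [ 0.4969 -0.0405  0.012 ] [ 0.4967 -0.0412  0.012 ]
tin (array([ 0.5626, -0.0395,  0.0517]), np.float64(0.019790331660090033)) [ 0.5624 -0.0392  0.057 ] [ 0.5627 -0.0439  0.057 ]
rack [ 0.5311 -0.0401  0.0288] [[ 1.2607 -0.6407]
 [-0.2336 -1.4543]
 [ 0.3534 -0.2413]
 [-1.3806  2.3363]]
[[ 0.5275  0.0152]
 [ 0.5307 -0.0955]
 [ 0.4972 -0.0411]
 [ 0.5611 -0.0392]]
scale (array([0.4933, 0.3034, 0.0446]), np.float64(0.23255563508990917)) [0.4925 0.3041 0.044 ] [0.4937 0.3037 0.044 ]
```

Emit:
jog_arm(dr=[[0,0,0],[0,0,0],[0,0,0],[0,0,0],[0,0,0],[0,0,0],[0,0,0],[0,0,0],[0,0,0],[0,0,0]], translation=[[0.8,0.4,0],[1,0.5,0],[1,0.5,0],[1,0.5,0],[1,0.5,0],[1,0.5,0],[1,0.5,0],[1,0.5,0],[1,0.5,0],[1,0.5,0]], jaw=[1,1,1,1,1,1,1,1,1,1])

```text
clock: 32.4
position: [0.5571, -0.0499, 0.2882]
ee_rot: [0.707, 0.707, -0.001, -0.001]
ft_force: [-0.4, 0.2, -0.6]
grip_width: 0.999
grasp_force: 0.0
```

Emit:
jog_arm(dr=[[0,0,0],[0,0,0],[0,0,0],[0,0,0],[0,0,0],[0,0,0],[0,0,0],[0,0,0],[0,0,0],[0,0,0]], translation=[[0.4,0.2,0],[0,0,0],[0,0,0.8],[0,0,1],[0,0,1],[0,0,1],[0,0,1],[0,0,1],[0,0,1],[0,0,1]], jaw=[1,1,1,1,1,1,1,1,1,1])

```text
clock: 33.4
position: [0.5614, -0.0433, 0.093]
ee_rot: [0.708, 0.706, -0.001, 0.0]
ft_force: [-0.2, -0.2, -0.4]
grip_width: 0.999
grasp_force: 0.0
```

Emit:
jog_arm(dr=[[0,0,0],[0,0,0],[0,0,0],[0,0,0],[0,0,0],[0,0,0],[0,0,0],[0,0,0]], translation=[[0,0,0.8],[0,0,0.8],[0,0,0.8],[0,0,0.6],[0,0,0.6],[0,0,0.4],[0,0,0.2],[0,0,0]], jaw=[1,1,1,1,1,1,1,1])

```text
clock: 34.2
position: [0.562, -0.041, -0.0112]
ee_rot: [0.707, 0.707, -0.0, -0.0]
ft_force: [0.2, 0.4, 0.9]
grip_width: 1.0
grasp_force: 0.0
```

Emit:
jog_arm(dr=[[0,0,0],[0,0,0],[0,0,0],[0,0,0],[0,0,0],[0,0,0],[0,0,0],[0,0,0]], translation=[[0,0,0],[0,0,0],[0,0,0],[0,0,0],[0,0,0],[0,0,0],[0,0,0],[0,0,0]], jaw=[1,0.9,0.8,0.7,0.6,0.5,0.45,0.45])

```text
clock: 35.0
position: [0.5631, -0.041, -0.0099]
ee_rot: [0.707, 0.707, 0.001, 0.001]
ft_force: [0.0, -0.2, 5.6]
grip_width: 0.665
grasp_force: 42.1
```

Run:
```python
from h import *
o=manip.get_obs();print(o["position"],o["grip_width"],o["grasp_force"],o["ft_force"])
s=cam("side")["color"][:,:,::-1]
cv2.imwrite("pics/p7.png",cv2.resize(s[160:245,190:275],(600,600),interpolation=2))
```

```text
[ 0.56308919 -0.04096725 -0.00987292] 0.6649936542596927 42.06814169883728 [ 0.02569738 -0.21910321  5.61656262]
```

View pics/p7.png

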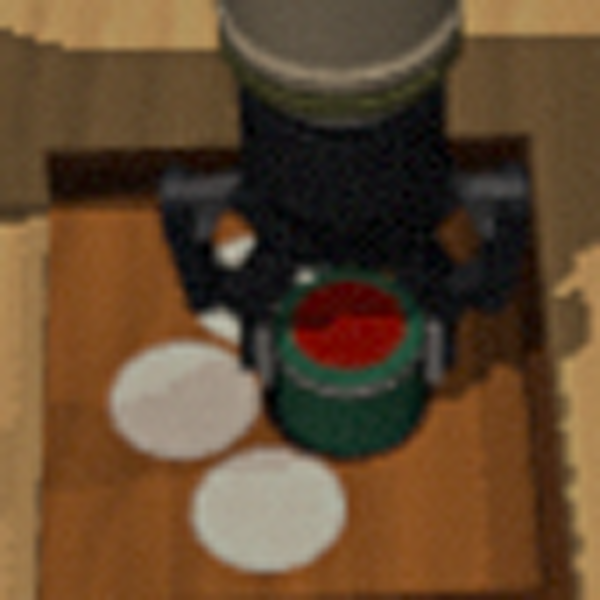

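Emit:
jog_arm(dr=[[0,0,0],[0,0,0],[0,0,0],[0,0,0],[0,0,0],[0,0,0],[0,0,0],[0,0,0],[0,0,0],[0,0,0]], translation=[[0,0,-0.4],[0,0,-0.8],[0,0,-1],[0,0,-1],[0,0,-1],[0,0,-1],[0,0,-0.8],[0,0,0],[0.4,0,0],[0.8,-0.2,0]], jaw=[0.45,0.45,0.45,0.45,0.45,0.45,0.45,0.45,0.45,0.45])

```text
clock: 36.05
position: [0.5565, -0.0118, 0.1376]
ee_rot: [0.708, 0.706, -0.001, -0.001]
ft_force: [0.5, 1.0, -2.5]
grip_width: 0.664
grasp_force: 43.5
```

Emit:
jog_arm(dr=[[0,0,0],[0,0,0],[0,0,0],[0,0,0],[0,0,0],[0,0,0],[0,0,0],[0,0,0],[0,0,0],[0,0,0]], translation=[[1,-0.2,0],[1,-0.2,0],[1,-0.2,0],[1,-0.2,0],[1,-0.2,0],[1,-0.2,0],[1,-0.2,0],[1,-0.2,0],[1,-0.2,0],[1,-0.2,0]], jaw=[0.45,0.45,0.45,0.45,0.45,0.45,0.45,0.45,0.45,0.45])

```text
clock: 37.05
position: [0.5056, 0.2404, 0.1376]
ee_rot: [0.707, 0.707, -0.001, -0.001]
ft_force: [0.4, -0.3, -2.0]
grip_width: 0.666
grasp_force: 43.5
```

Emit:
jog_arm(dr=[[0,0,0],[0,0,0],[0,0,0],[0,0,0],[0,0,0],[0,0,0],[0,0,0],[0,0,0],[0,0,0],[0,0,0]], translation=[[1,-0.2,0],[1,-0.2,0],[0.58,-0.14,0],[0,0,0],[0,0,0.4],[0,0,0.8],[0,0,0.9],[0,0,0.9],[0,0,0.7],[0,0,0]], jaw=[0.45,0.45,0.45,0.45,0.45,0.45,0.45,0.45,0.45,0.45])

```text
clock: 38.05
position: [0.4926, 0.3013, 0.0437]
ee_rot: [0.708, 0.707, -0.002, -0.0]
ft_force: [-0.7, -1.0, -2.1]
grip_width: 0.668
grasp_force: 43.5
```

Emit:
jog_arm(dr=[[0,0,0],[0,0,0],[0,0,0],[0,0,0],[0,0,0],[0,0,0],[0,0,0]], translation=[[0,0,0.4],[0,0,0.3],[0,0,0.16],[0,0,0.1],[0,0,0.04],[0,0,0],[0,0,0]], jaw=[0.45,0.45,0.45,0.45,0.45,0.45,0.45])

```text
clock: 38.75
position: [0.4939, 0.3037, 0.0222]
ee_rot: [0.707, 0.707, 0.0, 0.0]
ft_force: [-2.3, -1.9, 3.5]
grip_width: 0.659
grasp_force: 43.8
```

Emit:
jog_arm(dr=[[0,0,0],[0,0,0],[0,0,0],[0,0,0],[0,0,0],[0,0,0],[0,0,0],[0,0,0],[0,0,0],[0,0,0]], translation=[[0,0,0],[0,0,0],[0,0,0],[0,0,0],[0,0,-0.7],[0,0,-1],[0,0,-1],[0,0,-1],[0,0,-1],[0,0,-1]], jaw=[0.75,0.9,1,1,1,1,1,1,1,1])

```text
clock: 39.75
position: [0.4936, 0.3038, 0.1667]
ee_rot: [0.707, 0.707, 0.001, 0.0]
ft_force: [0.0, 0.6, -0.1]
grip_width: 0.997
grasp_force: 0.0
```

Emit:
jog_arm(dr=[[0,0,0],[0,0,0],[0,0,0],[0,0,0],[0,0,0],[0,0,0],[0,0,0],[0,0,0],[0,0,0],[0,0,0]], translation=[[0,0,-1],[0,0,-1],[0,0,-1],[0,0,-1],[0,0,-1],[-1,-0.1,0],[-1,-0.1,0],[-1,-0.1,0],[-1,-0.1,0],[-1,-0.1,0]], jaw=[1,1,1,1,1,1,1,1,1,1])

```text
clock: 40.75
position: [0.4807, 0.178, 0.2905]
ee_rot: [0.707, 0.707, 0.001, 0.0]
ft_force: [0.9, -0.2, -0.3]
grip_width: 0.999
grasp_force: 0.0
```

Emit:
jog_arm(dr=[[0,0,0],[0,0,0],[0,0,0],[0,0,0],[0,0,0],[0,0,0],[0,0,0],[0,0,0],[0,0,0],[0,0,0]], translation=[[-1,-0.1,0],[-1,-0.1,0],[-1,-0.1,0],[-1,-0.1,0],[-1,-0.1,0],[-1,-0.1,0],[-1,-0.1,0],[-1,-0.1,0],[-1,-0.1,0],[-1,-0.1,0]], jaw=[1,1,1,1,1,1,1,1,1,1])

```text
clock: 41.75
position: [0.4559, -0.0718, 0.2906]
ee_rot: [0.707, 0.707, 0.0, 0.001]
ft_force: [-0.4, -0.4, 0.3]
grip_width: 0.999
grasp_force: 0.0
```

Emit:
jog_arm(dr=[[0,0,0],[0,0,0],[0,0,0],[0,0,0],[0,0,0],[0,0,0],[0,0,0],[0,0,0],[0,0,0],[0,0,0]], translation=[[-1,-0.1,0],[-1,-0.1,0],[-1,-0.1,0],[-1,-0.1,0],[-1,-0.1,0],[-1,-0.1,0],[-1,-0.1,0],[-1,-0.1,0],[-0.98,-0.06,0],[0,0,0]], jaw=[1,1,1,1,1,1,1,1,1,1])

```text
clock: 42.75
position: [0.4335, -0.2988, 0.29]
ee_rot: [0.708, 0.706, -0.0, 0.0]
ft_force: [-0.8, 0.1, -0.3]
grip_width: 0.998
grasp_force: 0.0
```

Run:
```python
from h import *
o=manip.get_obs();print(o["position"],o["joint_pos"])
t=cam("top")["color"][:,:,::-1];s=cam("side")["color"][:,:,::-1]
A=cv2.resize(t[205:295,80:180],(400,360),interpolation=2)
B=cv2.resize(s[95:165,170:270],(400,280),interpolation=2)
B=np.vstack([B,np.zeros((80,400,3),np.uint8)])
cv2.imwrite("pics/p8.png",np.hstack([A,B]))
```

```text
[ 0.43352948 -0.29875439  0.28998313] [ 0.80252148  0.09555533 -0.30855683  1.54381842  0.02943637  1.50617898
  0.48949745]
```

View pics/p8.png

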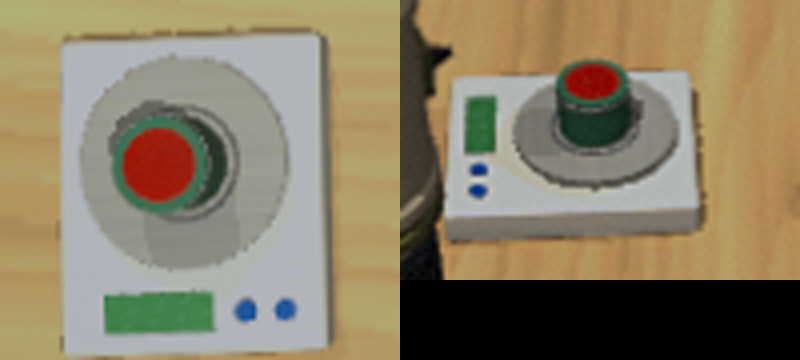

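Run:
```python
from h import *
a=crop((162,166),(80,205),4);b=crop((193,82),(170,95),4)
print(onz("top",a,.089),onz("side",b,.089),tri(a,b))
```

```text
[0.49282648 0.30204052 0.089     ] [0.49302541 0.30324367 0.089     ] (array([0.49296476, 0.30161342, 0.09032353]), np.float64(0.059431954833769396))
```

Emit:
jog_arm(dr=[[0,0,0],[0,0,0],[0,0,0],[0,0,0],[0,0,0],[0,0,0],[0,0,0],[0,0,0],[0,0,0],[0,0,0]], translation=[[0,0,0.8],[0,0,1],[0,0,1],[0,0,1],[0,0,1],[0,0,1],[0,0,1],[0,0,0.8],[0,0,0.48],[0,0,0.2]], jaw=[1,1,1,1,1,1,1,1,1,1])

```text
clock: 43.95
position: [0.4346, -0.295, 0.0817]
ee_rot: [0.707, 0.707, 0.0, -0.0]
ft_force: [-0.6, 0.3, -0.8]
grip_width: 1.003
grasp_force: 0.0
```

Emit:
jog_arm(dr=[[0,0,0],[0,0,0],[0,0,0],[0,0,0],[0,0,0],[0,0,0],[0,0,0],[0,0,0],[0,0,0],[0,0,0]], translation=[[0,0,0],[0,0,0],[0,0,0],[0,0,0],[0,0,0],[0,0,0],[0,0,0],[0,0,0],[0,0,0],[0,0,0]], jaw=[1,1,0.8,0.7,0.6,0.5,0.4,0.3,0.3,0.3])

```text
clock: 44.95
position: [0.435, -0.2961, 0.0828]
ee_rot: [0.707, 0.707, 0.0, 0.0]
ft_force: [-0.8, 1.1, 5.7]
grip_width: 0.526
grasp_force: 40.8
```

Emit:
jog_arm(dr=[[0,0,0],[0,0,0],[0,0,0],[0,0,0],[0,0,0],[0,0,0],[0,0,0],[0,0,0],[0,0,0],[0,0,0]], translation=[[0,0,-0.4],[0,0,-0.8],[0,0,-1],[0,0,-1],[0,0,-1],[0,0,-1],[0,0,-1],[0,0,-1],[0,0,-0.8],[0,0,-0.28]], jaw=[0.3,0.3,0.3,0.3,0.3,0.3,0.3,0.3,0.3,0.3])

```text
clock: 45.95
position: [0.4351, -0.2961, 0.2913]
ee_rot: [0.707, 0.707, 0.0, 0.001]
ft_force: [0.4, 0.7, -1.9]
grip_width: 0.524
grasp_force: 41.7
```

Emit:
jog_arm(dr=[[0,0,0],[0,0,0],[0,0,0],[0,0,0],[0,0,0],[0,0,0],[0,0,0],[0,0,0],[0,0,0],[0,0,0]], translation=[[0.4,0.1,0],[0.8,0.2,0],[1,0.3,0],[1,0.3,0],[1,0.3,0],[1,0.3,0],[1,0.3,0],[1,0.3,0],[1,0.3,0],[1,0.3,0]], jaw=[0.3,0.3,0.3,0.3,0.3,0.3,0.3,0.3,0.3,0.3])

```text
clock: 46.95
position: [0.5016, -0.0639, 0.2877]
ee_rot: [0.707, 0.707, -0.001, -0.001]
ft_force: [1.1, 0.5, -1.7]
grip_width: 0.518
grasp_force: 41.7
```

Emit:
jog_arm(dr=[[0,0,0],[0,0,0],[0,0,0],[0,0,0],[0,0,0],[0,0,0],[0,0,0],[0,0,0],[0,0,0],[0,0,0]], translation=[[1,0.3,0],[1,0.3,0],[0.8,0.3,0],[0.4,0.1,0],[0,0,0],[0,0,0.4],[0,0,0.9],[0,0,1],[0,0,1],[0,0,1]], jaw=[0.3,0.3,0.3,0.3,0.3,0.3,0.3,0.3,0.3,0.3])

```text
clock: 47.95
position: [0.5265, 0.0122, 0.1798]
ee_rot: [0.708, 0.706, -0.001, 0.0]
ft_force: [1.6, 0.7, -1.8]
grip_width: 0.522
grasp_force: 41.7
```

Emit:
jog_arm(dr=[[0,0,0],[0,0,0],[0,0,0],[0,0,0],[0,0,0],[0,0,0],[0,0,0],[0,0,0],[0,0,0],[0,0,0]], translation=[[0,0,1],[0,0,0.7],[0,0,0.7],[0,0,0.5],[0,0,0.4],[0,0,0.2],[0,0,0.12],[0,0,0.06],[0,0,0.04],[0,0,0]], jaw=[0.3,0.3,0.3,0.3,0.3,0.3,0.3,0.3,0.3,0.3])

```text
clock: 48.95
position: [0.5278, 0.0141, 0.0898]
ee_rot: [0.707, 0.707, 0.0, 0.001]
ft_force: [-2.3, -0.8, 4.4]
grip_width: 0.521
grasp_force: 42.2
```

Emit:
jog_arm(dr=[[0,0,0],[0,0,0],[0,0,0],[0,0,0],[0,0,0],[0,0,0],[0,0,0],[0,0,0],[0,0,0],[0,0,0]], translation=[[0,0,0],[0,0,0],[0,0,0],[0,0,0],[0,0,0],[0,0,-0.32],[0,0,-0.7],[0,0,-1],[0,0,-1],[0,0,-1]], jaw=[0.6,0.7,0.85,1,1,1,1,1,1,1])

```text
clock: 49.95
position: [0.5271, 0.0141, 0.1908]
ee_rot: [0.707, 0.707, 0.0, 0.0]
ft_force: [-0.0, -0.2, -1.0]
grip_width: 0.997
grasp_force: 0.0
```

Emit:
jog_arm(dr=[[0,0,0],[0,0,0],[0,0,0],[0,0,0],[0,0,0],[0,0,0],[0,0,0],[0,0,0],[0,0,0],[0,0,0]], translation=[[0,0,-1],[0,0,-1],[0,0,-1],[0,0,-1],[-0.9,0,0],[-1,-0.1,0],[-1,-0.1,0],[-1,-0.1,0],[-1,0,0],[-1,0,0]], jaw=[1,1,1,1,1,1,1,1,1,1])

```text
clock: 50.95
position: [0.5195, -0.1344, 0.29]
ee_rot: [0.707, 0.707, 0.0, 0.0]
ft_force: [0.4, -0.2, -0.0]
grip_width: 1.0
grasp_force: 0.0
```

Emit:
jog_arm(dr=[[0,0,0],[0,0,0],[0,0,0],[0,0,0],[0,0,0],[0,0,0],[0,0,0],[0,0,0],[0,0,0],[0,0,0]], translation=[[-1,0,0],[-1,0,0],[-1,0,0],[-1,0,0],[-1,0,0],[-1,0,0],[-0.5,0,0],[0,0,0],[0,0,0.8],[0,0,1]], jaw=[1,1,1,1,1,1,1,1,1,1])

```text
clock: 51.95
position: [0.5208, -0.2943, 0.2452]
ee_rot: [0.707, 0.708, 0.001, 0.001]
ft_force: [0.6, 1.1, -1.0]
grip_width: 0.998
grasp_force: 0.0
```

Emit:
jog_arm(dr=[[0,0,0],[0,0,0],[0,0,0],[0,0,0],[0,0,0],[0,0,0],[0,0,0],[0,0,0],[0,0,0],[0,0,0]], translation=[[0,0,1],[0,0,1],[0,0,1],[0,0,1],[0,0,1],[0,0,0.8],[0,0,0.48],[0,0,0.2],[0,0,0],[0,0,0]], jaw=[1,1,1,1,1,1,1,1,1,1])

```text
clock: 52.95
position: [0.5204, -0.2959, 0.0834]
ee_rot: [0.707, 0.707, 0.0, 0.001]
ft_force: [0.4, 0.0, 0.2]
grip_width: 0.996
grasp_force: 0.0
```

Emit:
jog_arm(dr=[[0,0,0],[0,0,0],[0,0,0],[0,0,0],[0,0,0],[0,0,0],[0,0,0],[0,0,0],[0,0,0]], translation=[[0,0,0],[0,0,0],[0,0,0],[0,0,0],[0,0,0],[0,0,0],[0,0,0],[0,0,0],[0,0,0]], jaw=[1,0.8,0.7,0.6,0.5,0.4,0.3,0.3,0.3])

```text
clock: 53.85
position: [0.5198, -0.2961, 0.0826]
ee_rot: [0.707, 0.707, -0.0, 0.0]
ft_force: [-2.1, -0.4, 5.0]
grip_width: 0.526
grasp_force: 40.9
```

Emit:
jog_arm(dr=[[0,0,0],[0,0,0],[0,0,0],[0,0,0],[0,0,0],[0,0,0],[0,0,0],[0,0,0],[0,0,0],[0,0,0]], translation=[[0,0,-0.4],[0,0,-0.8],[0,0,-1],[0,0,-1],[0,0,-1],[0,0,-1],[0,0,-1],[0,0,-1],[0,0,-0.8],[0,0,-0.28]], jaw=[0.3,0.3,0.3,0.3,0.3,0.3,0.3,0.3,0.3,0.3])

```text
clock: 54.85
position: [0.5202, -0.296, 0.2916]
ee_rot: [0.707, 0.707, 0.0, 0.001]
ft_force: [-0.3, 0.5, -2.1]
grip_width: 0.521
grasp_force: 41.4
```

Emit:
jog_arm(dr=[[0,0,0],[0,0,0],[0,0,0],[0,0,0],[0,0,0],[0,0,0],[0,0,0],[0,0,0],[0,0,0],[0,0,0]], translation=[[0.4,0,0],[0.8,0,0],[1,-0.1,0],[1,-0.1,0],[1,-0.1,0],[1,-0.1,0],[1,-0.1,0],[1,-0.1,0],[1,-0.1,0],[1,-0.1,0]], jaw=[0.3,0.3,0.3,0.3,0.3,0.3,0.3,0.3,0.3,0.3])

```text
clock: 55.85
position: [0.4984, -0.063, 0.2879]
ee_rot: [0.707, 0.708, -0.001, -0.001]
ft_force: [-0.3, -0.7, -2.2]
grip_width: 0.524
grasp_force: 41.4
```

Emit:
jog_arm(dr=[[0,0,0],[0,0,0],[0,0,0],[0,0,0],[0,0,0],[0,0,0],[0,0,0],[0,0,0],[0,0,0]], translation=[[0.7,-0.1,0],[0.3,0,0],[0,0,0],[0,0,0],[0,0,0.4],[0,0,0.9],[0,0,1],[0,0,1],[0,0,1]], jaw=[0.3,0.3,0.3,0.3,0.3,0.3,0.3,0.3,0.3])

```text
clock: 56.75
position: [0.4967, -0.0418, 0.1798]
ee_rot: [0.708, 0.707, -0.0, -0.0]
ft_force: [0.3, -0.5, -2.4]
grip_width: 0.521
grasp_force: 41.4
```

Emit:
jog_arm(dr=[[0,0,0],[0,0,0],[0,0,0],[0,0,0],[0,0,0],[0,0,0],[0,0,0],[0,0,0],[0,0,0],[0,0,0]], translation=[[0,0,1],[0,0,0.7],[0,0,0.7],[0,0,0.5],[0,0,0.4],[0,0,0.2],[0,0,0.12],[0,0,0.06],[0,0,0.04],[0,0,0]], jaw=[0.3,0.3,0.3,0.3,0.3,0.3,0.3,0.3,0.3,0.3])

```text
clock: 57.75
position: [0.4976, -0.041, 0.0896]
ee_rot: [0.707, 0.707, 0.0, 0.001]
ft_force: [-0.7, -0.1, 3.9]
grip_width: 0.525
grasp_force: 41.8
```

Emit:
jog_arm(dr=[[0,0,0],[0,0,0],[0,0,0],[0,0,0],[0,0,0],[0,0,0],[0,0,0],[0,0,0],[0,0,0],[0,0,0]], translation=[[0,0,0],[0,0,0],[0,0,0],[0,0,0],[0,0,0],[0,0,-0.32],[0,0,-0.7],[0,0,-1],[0,0,-1],[0,0,-1]], jaw=[0.6,0.7,0.85,1,1,1,1,1,1,1])

```text
clock: 58.75
position: [0.4971, -0.0408, 0.1909]
ee_rot: [0.707, 0.707, 0.0, 0.0]
ft_force: [-0.4, 0.9, 0.4]
grip_width: 0.999
grasp_force: 0.0
```

Emit:
jog_arm(dr=[[0,0,0],[0,0,0],[0,0,0],[0,0,0],[0,0,0],[0,0,0],[0,0,0],[0,0,0],[0,0,0],[0,0,0]], translation=[[0,0,-1],[0,0,-1],[0,0,-1],[0,0,-1],[-0.9,0.4,0],[-1,0.4,0],[-1,0.4,0],[-1,0.4,0],[-1,0.4,0],[-1,0.4,0]], jaw=[1,1,1,1,1,1,1,1,1,1])

```text
clock: 59.75
position: [0.5574, -0.1895, 0.2898]
ee_rot: [0.707, 0.707, 0.0, 0.0]
ft_force: [0.3, -0.2, -0.3]
grip_width: 0.998
grasp_force: 0.0
```

Emit:
jog_arm(dr=[[0,0,0],[0,0,0],[0,0,0],[0,0,0],[0,0,0],[0,0,0],[0,0,0],[0,0,0],[0,0,0]], translation=[[-1,0.4,0],[-1,0.5,0],[-1,0.5,0],[-1,0.5,0],[-0.3,0.04,0],[0,0,0],[0,0,0],[0,0,0.8],[0,0,1]], jaw=[1,1,1,1,1,1,1,1,1])

```text
clock: 60.65
position: [0.6064, -0.2944, 0.2458]
ee_rot: [0.707, 0.708, 0.001, 0.002]
ft_force: [-0.3, -0.1, 0.2]
grip_width: 0.999
grasp_force: 0.0
```

Emit:
jog_arm(dr=[[0,0,0],[0,0,0],[0,0,0],[0,0,0],[0,0,0],[0,0,0],[0,0,0],[0,0,0],[0,0,0],[0,0,0]], translation=[[0,0,1],[0,0,1],[0,0,1],[0,0,1],[0,0,1],[0,0,0.8],[0,0,0.48],[0,0,0.2],[0,0,0],[0,0,0]], jaw=[1,1,1,1,1,1,1,1,1,1])

```text
clock: 61.65
position: [0.6063, -0.296, 0.0835]
ee_rot: [0.707, 0.707, 0.0, 0.001]
ft_force: [-0.3, -0.1, 0.0]
grip_width: 1.0
grasp_force: 0.0
```

Emit:
jog_arm(dr=[[0,0,0],[0,0,0],[0,0,0],[0,0,0],[0,0,0],[0,0,0],[0,0,0],[0,0,0],[0,0,0]], translation=[[0,0,0],[0,0,0],[0,0,0],[0,0,0],[0,0,0],[0,0,0],[0,0,0],[0,0,0],[0,0,0]], jaw=[1,0.8,0.7,0.6,0.5,0.4,0.3,0.3,0.3])

```text
clock: 62.55
position: [0.606, -0.296, 0.0826]
ee_rot: [0.707, 0.707, 0.0, 0.0]
ft_force: [-0.1, 0.7, 4.3]
grip_width: 0.525
grasp_force: 41.2
```

Emit:
jog_arm(dr=[[0,0,0],[0,0,0],[0,0,0],[0,0,0],[0,0,0],[0,0,0],[0,0,0],[0,0,0],[0,0,0],[0,0,0]], translation=[[0,0,-0.4],[0,0,-0.8],[0,0,-1],[0,0,-1],[0,0,-1],[0,0,-1],[0,0,-1],[0,0,-1],[0,0,-0.8],[0,0,-0.28]], jaw=[0.3,0.3,0.3,0.3,0.3,0.3,0.3,0.3,0.3,0.3])

```text
clock: 63.55
position: [0.606, -0.296, 0.2916]
ee_rot: [0.707, 0.707, 0.0, 0.001]
ft_force: [0.1, 0.5, -2.0]
grip_width: 0.521
grasp_force: 41.1
```

Blue back: dx −3.0, dy +8.0.

Emit:
jog_arm(dr=[[0,0,0],[0,0,0],[0,0,0],[0,0,0],[0,0,0],[0,0,0],[0,0,0],[0,0,0],[0,0,0],[0,0,0]], translation=[[0.4,-0.15,0],[0.8,-0.3,0],[1,-0.4,0],[1,-0.4,0],[1,-0.4,0],[1,-0.4,0],[1,-0.4,0],[1,-0.3,0],[0.8,-0.25,0],[0,0,0]], jaw=[0.3,0.3,0.3,0.3,0.3,0.3,0.3,0.3,0.3,0.3])

```text
clock: 64.55
position: [0.5297, -0.092, 0.2887]
ee_rot: [0.706, 0.709, -0.0, -0.0]
ft_force: [0.5, 0.9, -1.0]
grip_width: 0.523
grasp_force: 41.3
```

Emit:
jog_arm(dr=[[0,0,0],[0,0,0],[0,0,0],[0,0,0],[0,0,0],[0,0,0],[0,0,0]], translation=[[0,0,0],[0,0,0.4],[0,0,0.9],[0,0,1],[0,0,1],[0,0,1],[0,0,1]], jaw=[0.3,0.3,0.3,0.3,0.3,0.3,0.3])

```text
clock: 65.25
position: [0.5301, -0.0968, 0.1545]
ee_rot: [0.708, 0.707, -0.0, -0.0]
ft_force: [-0.2, -0.7, -1.6]
grip_width: 0.52
grasp_force: 41.3
```

Emit:
jog_arm(dr=[[0,0,0],[0,0,0],[0,0,0],[0,0,0],[0,0,0],[0,0,0],[0,0,0],[0,0,0],[0,0,0]], translation=[[0,0,0.7],[0,0,0.7],[0,0,0.5],[0,0,0.4],[0,0,0.2],[0,0,0.12],[0,0,0.06],[0,0,0.04],[0,0,0]], jaw=[0.3,0.3,0.3,0.3,0.3,0.3,0.3,0.3,0.3])

```text
clock: 66.15
position: [0.5312, -0.096, 0.0895]
ee_rot: [0.707, 0.707, 0.0, 0.001]
ft_force: [-0.2, 0.4, 3.4]
grip_width: 0.524
grasp_force: 41.6
```

Release, rise, and retreat toward the robot's right for a clear view.

Emit:
jog_arm(dr=[[0,0,0],[0,0,0],[0,0,0],[0,0,0],[0,0,0],[0,0,0],[0,0,0],[0,0,0],[0,0,0],[0,0,0]], translation=[[0,0,0],[0,0,0],[0,0,0],[0,0,0],[0,0,0],[0,0,-0.32],[0,0,-0.7],[0,0,-1],[0,0,-1],[0,0,-1]], jaw=[0.6,0.7,0.85,1,1,1,1,1,1,1])

```text
clock: 67.15
position: [0.5307, -0.0958, 0.1909]
ee_rot: [0.707, 0.707, 0.0, 0.0]
ft_force: [0.4, -0.2, 0.6]
grip_width: 1.005
grasp_force: 0.0
```

Emit:
jog_arm(dr=[[0,0,0],[0,0,0],[0,0,0],[0,0,0],[0,0,0],[0,0,0],[0,0,0],[0,0,0],[0,0,0],[0,0,0]], translation=[[0,0,-1],[0,0,-1],[0,0,-1],[0,0,-1],[-1,-0.5,0],[-1,-0.5,0],[-1,-0.5,0],[-1,-0.5,0],[-1,-0.5,0],[-1,-0.5,0]], jaw=[1,1,1,1,1,1,1,1,1,1])

```text
clock: 68.15
position: [0.455, -0.2468, 0.29]
ee_rot: [0.707, 0.707, 0.0, 0.0]
ft_force: [0.5, -0.7, -0.2]
grip_width: 1.001
grasp_force: 0.0
```

Emit:
jog_arm(dr=[[0,0,0],[0,0,0],[0,0,0],[0,0,0],[0,0,0],[0,0,0],[0,0,0],[0,0,0],[0,0,0],[0,0,0]], translation=[[-1,-0.5,0],[-1,-0.5,0],[-1,-0.5,0],[-1,-0.5,0],[-0.8,-0.3,0],[0,0,0],[0,0,0],[0,0,0],[0,0,0],[0,0,0]], jaw=[1,1,1,1,1,1,1,1,1,1])

```text
clock: 69.15
position: [0.3986, -0.3652, 0.2894]
ee_rot: [0.707, 0.708, 0.0, 0.0]
ft_force: [0.1, 0.2, 0.1]
grip_width: 1.004
grasp_force: 0.0
```

Run:
```python
from h import *
t=cam("top")["color"][:,:,::-1];s=cam("side")["color"][:,:,::-1]
t0=cv2.imread("pics/top0.png");s0=cv2.imread("pics/side0.png")
g=lambda im,y,x:cv2.resize(im[y:y+75,x:x+100],(400,300),interpolation=2)
cv2.imwrite("pics/p9.png",np.vstack([np.hstack([g(t0,200,212),g(s0,155,180)]),np.hstack([g(t,200,212),g(s,155,180)])]))
# template shift of cap regions (static camera)
for nm,a,b,rois in(("top",t0,t,dict(o=(242,232),b=(291,231),w=(266,246),tape=(240,128),paint=(347,128),brush=(152,155))),("side",s0,s,dict(o=(226,172),b=(228,212),w=(213,194),tape=(323,199),paint=(328,265),brush=(300,146)))):
    for k,(x,y) in rois.items():
        T=a[y-12:y+13,x-12:x+13]; m=cv2.matchTemplate(b[y-20:y+21,x-20:x+21],T,cv2.TM_CCOEFF_NORMED); _,v,_,l=cv2.minMaxLoc(m); print(nm,k,np.array(l)-8,round(v,3))
```

```text
top o [ 0 -1] 0.938
top b [ 0 -1] 0.834
top w [0 0] 0.951
top tape [0 0] 1.0
top paint [0 0] 0.99
top brush [0 0] 0.999
side o [0 0] 0.981
side b [0 0] 0.791
side w [1 0] 0.883
side tape [0 0] 0.998
side paint [0 0] 0.999
side brush [0 0] 0.996
```

View pics/p9.png

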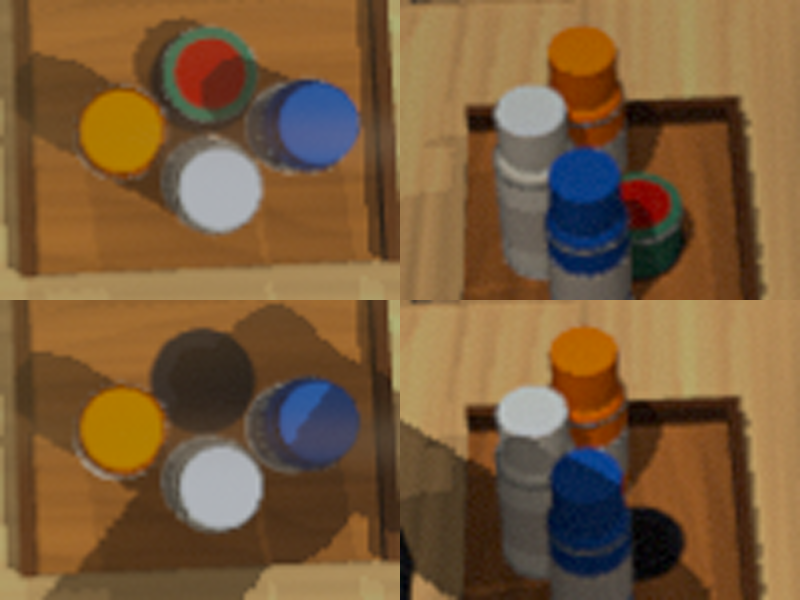

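The last picture shows all three cans upright on their starting spots, with caps at about (122,430), (220,487) and (319,422) in the lower crop. They are within a pixel of where they began, and the tape, brush and paint tin have not moved.

```bash
python3 -c "
from workcell import manip
print(manip.hand_in())"
```

```text
the job is handed in; nothing more can be done
None
```

The job is handed in at about 69 s: the hardener tin stands about 2 mm off the pan's centre, all three cans are back upright within about 2–3 mm of their own starting spots, and the tape roll, brush and paint tin have not moved.

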